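Walk the back-up battery up to its stop

TASK

The heavy blue battery pack with the yellow label is too wide to grip, so walk it forward along the worktop to the aluminium stop bar: push its back near the left end until that end has swung at least 15 degrees ahead, then push near the right end until that end is at least 15 degrees ahead, and carry on with alternate ends. Leave it flat on the worktop with its front square up against the two rubber pads of the bar (all but touching will do) and roughly centred on the bar, and let go. Keep it flat all the way and leave the similar white pack alone.

Things in the scene. Friction and masses are not known exactly. Their poses are not given: they have to be found in the camera images.
- battery: Blue pack, grey lid, yellow label: 95 (x) x 150 (y) x 55 mm tall, 0.7 to 1.0 kg, on four 3 mm feet 34 mm fore and aft, 25 mm left and right of centre. Terminals (left red) rise 10 mm at the front edge. Origin: centre of underside; x to the front face (+47.5 mm), y left. Pushed 60 mm off centre it pivots 50 to 80 mm beyond the centre. Starts 85 to 105 mm short of the pads, square within 6 degrees.
- battery_heading (a point): An imaginary point fixed to the blue pack, 150 mm straight ahead of its centre and 30 mm up; it shows which way the pack faces. Nothing is there.
- stop: Aluminium angle bar fixed to the worktop beyond the blue pack, 200 mm long, 45 mm tall, with two black rubber pads (36 mm wide, 10 to 40 mm high, 50 mm left and right of the middle) facing the robot. Origin: worktop height, in the plane of the pads' faces, midway between them; x away from the robot, y left along the bar. The pack is home when its front face is at x = 0 here.
- old_battery: White pack of the same size and shape with a white label, loose on the worktop to the right of the work; a bystander. Origin: centre of its underside.

How it is judged:
On the way, in this order (a step that is already met when the one before it is completed fails the run):
1. the blue pack's left end has swung at least 12 degrees ahead of its right end (angle between the x axis of battery and the x axis of stop, either way round above 0.21 rad and y of battery_heading in the frame of stop below 0 m), for 0.1 s.
2. then its right end has swung at least 12 degrees ahead of its left end (angle between the x axis of battery and the x axis of stop, either way round above 0.21 rad and y of battery_heading in the frame of stop above 0 m), for 0.1 s.
At the end, for the whole second after the job is handed in: The blue pack lies flat and at rest, the middle of its front within 15 mm of the plane of the stop's pads, square to the bar within 10 degrees and centred on it within 30 mm (x of battery in the frame of stop between -0.0625 and -0.04 m and y of battery in the frame of stop between -0.03 and 0.03 m and angle between the x axis of battery and the x axis of stop, either way round below 0.175 rad and angle between battery's own z axis and vertical below 0.05 rad and height (world z) of battery below 0.008 m and linear speed of battery below 0.01 m/s); the robot touches nothing.
It fails at once if the blue pack is lifted or tipped (more than 20 mm or 15 degrees) (height (world z) of battery above 0.02 m or angle between battery's own z axis and vertical above 0.26 rad).
It fails at once if the white pack is moved by more than 20 mm (distance of old_battery from where it was at the start of the episode above 0.02 m).
It also fails if it takes over 61 s, if anything falls off the work surface, if the arm or the gripper's body presses on something with over 40 N, if the wrist force passes 120 N, or if a joint passes its speed limit or range.

ROBOT

A 6-joint arm with a two-finger parallel gripper is mounted at the origin on a cart in front of the work surface, level with it; the furniture and walls round the work are solid. World frame = base frame: x ahead of the robot, y to its left, z up, the work surface at z = 0. Lengths are in m, angles in rad, forces in N, time in s.
With the tool pointing down it reaches from about 0.375 to 0.9 m from the base axis. Payload 3.1 kg.
Tool frame: the origin (TCP) lies between the finger pads; the fingertips stand 25 mm ahead of it and the grasp point (between the pads) lies 6 mm ahead of it; y points along the fingers, x is the direction in which the jaws open and shut, and the axes are right-handed (so a half turn about y gives the same grasp; the last joint's range is limited). The gripper opens to 87 mm and grips with 3 to 60 N. Pads are 19 mm wide; open, the fingers measure 117 mm over their backs; the gripper's body (75 mm by 190 mm) begins 51 mm behind the grasp point.
Start: joints at [1.089, 0.527, 1.433, -0, 1.181, -0.178], TCP at [0.186, 0.597, 0.209] pointing down, gripper open.
Joint ranges: [-3.08, 3.08], [-0.75, 2.2], [0.22, 2.44], [-1.43, 4.57], [0, 2.65], [-2.85, 2.85]. Speed limits (rad/s): [2.79, 2.79, 3.14, 3.14, 3.14, 3.14].

INTERFACE

Orientations are given as a unit quaternion [x, y, z, w].
In Python, from rig import robot gives the robot as it stands.
- The arm moves only by the tool carry_out, never from a script. Its argument "moves" is a list of rows, each a list of 7 numbers: the opening, from 0 (shut) to 1 (fully open), then the shift along the tool's x, y, z in cm, then the turn, a rotation vector about the tool's x, y, z in rad. In form: [[grip, x, y, z, rx, ry, rz], ...]. A call has 1 to 20 rows; each row is the pose to reach, as a shift and turn from the pose commanded when the call began, along the tool's axes at that moment; what a row does not reach only later rows make up. A row lasts 1/10 s, in which the tool goes at most 50 mm and 8.59 degrees, less where a joint would pass 70% of its speed; a pose out of reach is approached as far as the arm can. A call with a gripper value outside its range is refused whole. The fingers move at their own pace and stop on an object; "force" is the grip in N (left out, the last holds). Time passes only in rows, so rows that repeat a pose let the fingers close. It gives the time, the measured TCP pose, the force and the opening at its end, in the units of the state.
- robot.get_obs(): the state, without advancing time (a new reading comes with each control period).
- robot.camera(name): name is "scene" or "top"; returns the picture (384x512x3 uint8, red, green, blue); there is no depth.
- robot.camera_params(name): a dict with "fx", "fy", "cx", "cy" (pixels), "extrinsics" (4x4, takes a point from camera to world coordinates). Camera axes: x right, y down, z forward; pixel columns grow to the right and rows downward; lengths in m; the calibration is good to about 2 mm. A picture is of the moment at which its call begins. camera_params takes no time and is no camera call.
- robot.hand_in(): hands the job in, once; it reports no verdict.
The state is a dict: "time": time; "q": joint angles; "joint_velocities": joint speeds; "joint_torque": joint torques, N m; "position": TCP position; "tool_rot": TCP orientation; "ft_force": force on the tool from outside, world axes, zero at the start; "moment": the same for the moment, N m; "grip_width": finger opening in m.
Only numpy, scipy, OpenCV 4.12 (cv2) and the standard library are available. Lean on these libraries where they do the work, as an engineer would, in place of code of your own. Each camera call takes 0.05 s, during which the arm holds its last target.

## Working session

There is one attempt and no reset: what is moved stays moved. The work goes in short steps, Python scripts to look and compute and a tool call to move; the robot and the scene stay as the last step left them, time stands still between calls to the robot, and variables do not carry over. Pictures are saved under pics/ and viewed, and the job is handed in when it is done.

Besides the shell and the picture viewer there is one more tool, called after ">>>" by a JSON object that holds its "fn" and its "kwargs". carry_out: Moves the arm, as the interface text tells. Its arguments: {"type":"object","properties":{"moves":{"type":"array"},"force":{"type":"number"}},"required":["moves"]}

```bash
mkdir -p pics; ls; python3 - <<'E'
from rig import robot
import cv2,numpy as np
o=robot.get_obs()
for k in o: print(k,np.round(o[k],4))
for n in("top","scene"):
    cv2.imwrite(f"pics/{n}0.png",robot.camera(n)[...,::-1]); p=robot.camera_params(n); print(p)
E
```

```text
pics
time 0.0
q [ 1.0895  0.5285  1.4339 -0.      1.1814 -0.1785]
joint_velocities [ 0.0012  0.0003 -0.0008 -0.0008 -0.0005  0.0011]
joint_torque [-1.00000e-04 -4.40039e+01 -1.76590e+01  6.33000e-02  5.83000e-02
 -2.00000e-04]
position [0.186  0.5959 0.208 ]
tool_rot [ 0.57    0.4182 -0.4195 -0.5694]
ft_force [ 0.3131 -0.326   0.3734]
moment [-0.0067  0.0008  0.0164]
grip_width 0.0869
{'fx': 471.99000264272973, 'fy': 471.99000264272973, 'cx': 248.21627662135975, 'cy': 194.5988795216452, 'extrinsics': array([[-0.01208342, -0.98215506,  0.18768438,  0.37816173],
       [-0.99984238,  0.0094259 , -0.01504557, -0.00790365],
       [ 0.01300799, -0.1878366 , -0.98211415,  1.08460394],
       [ 0.        ,  0.        ,  0.        ,  1.        ]])}
{'fx': 463.3434089192752, 'fy': 463.3434089192752, 'cx': 253.42655345946454, 'cy': 191.73588683257316, 'extrinsics': array([[ 0.70601957, -0.32486448,  0.62928486, -0.04633089],
       [-0.70816012, -0.31537976,  0.63169997, -0.65913601],
       [-0.00675317, -0.89162698, -0.45272036,  0.52616015],
       [ 0.        ,  0.        ,  0.        ,  1.        ]])}
```

View pics/top0.png

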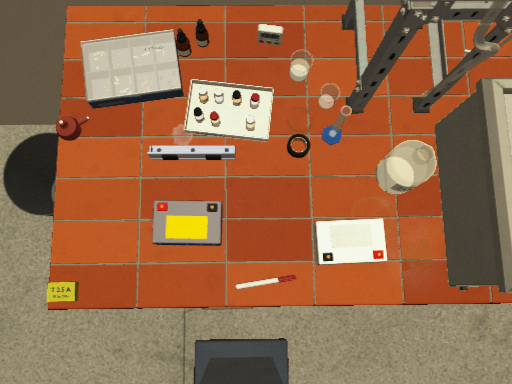

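View pics/scene0.png

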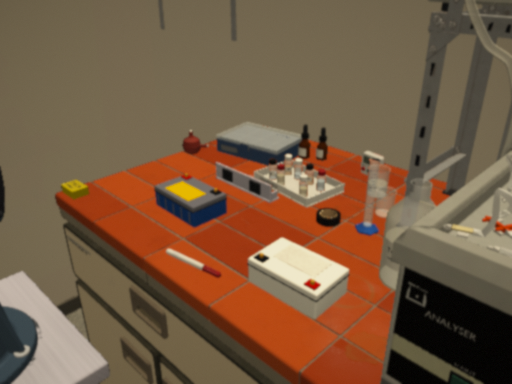

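The top view shows the blue pack at about (187,223), the stop bar at (192,152) with its pads underneath, and the white pack at (351,241). The pen at about (265,282) lies to the right, behind the pack. I'll zoom in on the pack and bar.

```bash
cat > h.py <<'E'
import numpy as np,cv2
from rig import robot
from scipy.spatial.transform import Rotation as Ro
def ray(n,u,v,z):
    p=robot.camera_params(n);E=p["extrinsics"]
    d=E[:3,:3]@np.array([(u-p["cx"])/p["fx"],(v-p["cy"])/p["fy"],1.0]);o=E[:3,3]
    return o+d*(z-o[2])/d[2]
def proj(n,P):
    p=robot.camera_params(n);E=p["extrinsics"];c=E[:3,:3].T@(np.array(P)-E[:3,3])
    return np.array([p["fx"]*c[0]/c[2]+p["cx"],p["fy"]*c[1]/c[2]+p["cy"]])
E
python3 - <<'E'
from h import *
o=robot.get_obs();print(Ro.from_quat(o["tool_rot"]).as_matrix().round(3))
im=cv2.imread("pics/top0.png")
cv2.imwrite("pics/topz.png",cv2.resize(im[135:260,135:250],None,fx=4.8,fy=4.8,interpolation=cv2.INTER_CUBIC)[:600])
hsv=cv2.cvtColor(im,cv2.COLOR_BGR2HSV)
for nm,u,v in(("lid",175,209),("lab",187,228),("bar",190,150),("pad",170,157),("red",162,207),("blk",212,207),("tile",187,190),("under",187,244)):print(nm,hsv[v,u])
for u,v,z in((187,223,.058),(192,157,.03),(150,157,.03),(234,157,.03),(150,147,.045),(236,147,.045)):print(ray("top",u,v,z).round(4))
E
```

```text
[[ 0.298 -0.001 -0.954]
 [ 0.954 -0.002  0.298]
 [-0.002 -1.     0.   ]]
lid [ 19  36 157]
lab [ 27 255 246]
bar [102  13 203]
pad [40 55 14]
red [ 19 199 187]
blk [ 20 188 213]
tile [  9 206 168]
under [21 29 62]
[0.5124 0.1109 0.058 ]
[0.6692 0.1045 0.03  ]
[0.6701 0.2012 0.03  ]
[0.6684 0.0077 0.03  ]
[0.6895 0.1988 0.045 ]
[0.6879 0.0028 0.045 ]
```

View pics/topz.png

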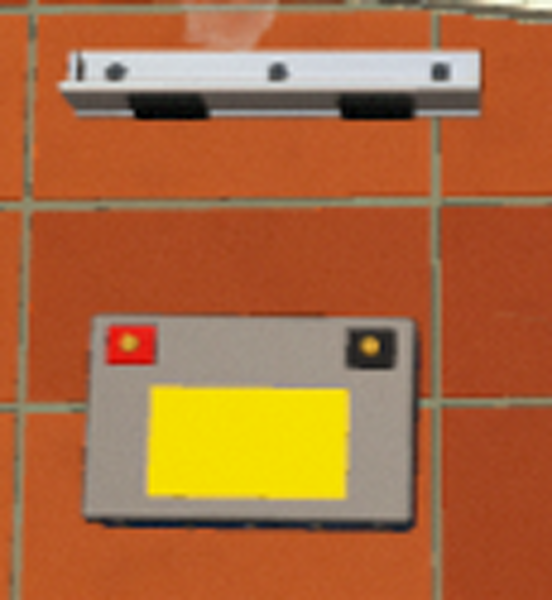

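```bash
cat >> h.py <<'E'
def pack(im=None,save=None,verbose=False):
    """blue pack pose from top view: yellow label + terminals direction"""
    if im is None: im=robot.camera("top")
    if save: cv2.imwrite(save,im[...,::-1])
    f=4
    big=cv2.resize(im,None,fx=f,fy=f,interpolation=cv2.INTER_CUBIC)
    hsv=cv2.cvtColor(big,cv2.COLOR_RGB2HSV)
    m=cv2.inRange(hsv,(24,180,150),(33,255,255)); m[1080:]=0
    m=cv2.morphologyEx(m,cv2.MORPH_OPEN,np.ones((5,5)))
    c=max(cv2.findContours(m,0,2)[0],key=cv2.contourArea)
    c=(c[:,0,:]+.5)/f-.5
    w=np.array([ray("top",u,v,0.055)[:2] for u,v in c])
    (cx,cy),(a,b),an=cv2.minAreaRect((w*1000).astype(np.float32))
    an=np.radians(an)
    d=np.array([np.cos(an),np.sin(an)])
    e=np.array([-d[1],d[0]])
    ex=d if a<b else e     # short side direction
    if ex[0]<0: ex=-ex
    return np.array([cx,cy])/1000,np.degrees(np.arctan2(ex[1],ex[0])),(round(a,1),round(b,1)),len(c)
E
python3 - <<'E'
from h import *
im=cv2.imread("pics/top0.png")[...,::-1].copy()
print(pack(im))
g=lambda x,y:(135+(x+.5)/4.8-.5,135+(y+.5)/4.8-.5)
for nm,x,y,z in(("padLbot l",133,118,.01),("padLbot r",206,118,.01),("padRbot l",342,118,.01),("padRbot r",413,118,.01),("barbotL",78,115,0),("barbotR",480,115,0),("padtop",170,95,.04),("padtopR",376,95,.04),
 ("lid fl",92,316,.055),("lid fr",415,320,.055),("lid bl",84,518,.055),("lid br",412,523,.055),("bolt r",129,342,.06),("bolt b",370,345,.06)):
    print(nm,ray("top",*g(x,y),z).round(4))
E
```

```text
(array([0.50453131, 0.11314142]), np.float64(-1.345916748046874), (89.6, 49.6), 32)
padLbot l [0.67   0.1762 0.01  ]
padLbot r [0.6697 0.1406 0.01  ]
padRbot l [0.6692 0.0741 0.01  ]
padRbot r [0.6689 0.0394 0.01  ]
barbotL [0.6745 0.205  0.    ]
barbotR [0.6728 0.0067 0.    ]
padtop [0.6731 0.1537 0.04  ]
padtopR [0.6722 0.0557 0.04  ]
lid fl [0.5638 0.1852 0.055 ]
lid fr [0.5605 0.0366 0.055 ]
lid bl [0.4709 0.1865 0.055 ]
lid br [0.467  0.0381 0.055 ]
bolt r [0.5506 0.1671 0.06  ]
bolt b [0.5482 0.057  0.06  ]
```

The bar's pad plane is at x≈0.670, its middle at y≈0.107 and its yaw at -0.5°. The pack's centre is at (0.516, 0.112) with yaw -1.3°. First I'll go to a hover behind the pack's left end with the jaws shut and the jaw axis along world y.

>>> {"fn": "carry_out", "kwargs": {"moves": [[0, -33.1, 0, -35.9, 0, -0.302, 0], [0, -33.1, 0, -35.9, 0, -0.302, 0], [0, -33.1, 0, -35.9, 0, -0.302, 0], [0, -33.1, 0, -35.9, 0, -0.302, 0], [0, -33.1, 0, -35.9, 0, -0.302, 0], [0, -33.1, 0, -35.9, 0, -0.302, 0], [0, -33.1, 0, -35.9, 0, -0.302, 0], [0, -33.1, 0, -35.9, 0, -0.302, 0], [0, -33.1, 0, -35.9, 0, -0.302, 0], [0, -33.1, 0, -35.9, 0, -0.302, 0], [0, -33.1, 0, -35.9, 0, -0.302, 0], [0, -33.1, 0, -35.9, 0, -0.302, 0], [0, -33.1, 0, -35.9, 0, -0.302, 0]], "force": 20}}

```text
time: 1.4
position: [0.4292, 0.1742, 0.2087]
tool_rot: [-0.5, -0.5, 0.5, 0.5]
ft_force: [-0.1, 0.2, 0.6]
grip_width: 0.0009
```

>>> {"fn": "carry_out", "kwargs": {"moves": [[0, 0, 5, 0, 0, 0, 0], [0, 0, 10, 0, 0, 0, 0], [0, 0, 14, 0, 0, 0, 0], [0, 0, 17, 0, 0, 0, 0], [0, 0, 17, 0, 0, 0, 0], [0, 0, 17, -1, 0, 0, 0], [0, 0, 17, -1.6, 0, 0, 0], [0, 0, 17, -2.2, 0, 0, 0], [0, 0, 17, -2.8, 0, 0, 0], [0, 0, 17, -3.4, 0, 0, 0]]}}

```text
time: 2.4
position: [0.4622, 0.1737, 0.0397]
tool_rot: [-0.499, -0.498, 0.501, 0.502]
ft_force: [-7.2, 3.2, 4.1]
grip_width: 0.001
```

```bash
python3 - <<'E'
from h import *
o=robot.get_obs();print(o["position"].round(4),o["ft_force"].round(1))
im=robot.camera("top");cv2.imwrite("pics/a1.png",im[...,::-1]);print(pack(im))
cv2.imwrite("pics/a1s.png",robot.camera("scene")[...,::-1])
E
```

```text
[0.4622 0.1737 0.0397] [-7.2  3.2  4.1]
(array([0.50543567, 0.11272934]), np.float64(-2.4504013061523433), (89.1, 49.5), 78)
```

View pics/a1.png

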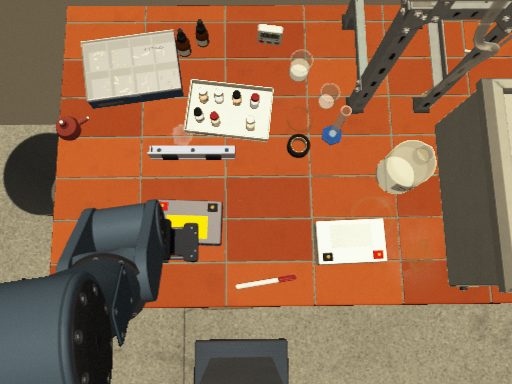

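View pics/a1s.png

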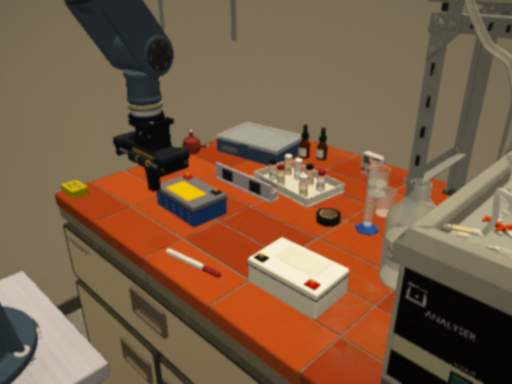

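The finger is at the back of the left end and touching (7 N). In the scene view the label is clear at (183,190). In the top view the arm covers part of the pack. I'll push on about 34 mm.

>>> {"fn": "carry_out", "kwargs": {"moves": [[0, 0, 0, -0.6, 0, 0, 0], [0, 0, 0, -1.2, 0, 0, 0], [0, 0, 0, -1.8, 0, 0, 0], [0, 0, 0, -2.4, 0, 0, 0], [0, 0, 0, -3.0, 0, 0, 0], [0, 0, 0, -3.4, 0, 0, 0], [0, 0, 0, -3.4, 0, 0, 0]]}}

```text
time: 3.2
position: [0.4974, 0.1739, 0.0392]
tool_rot: [-0.5, -0.499, 0.5, 0.501]
ft_force: [-4.1, 2.5, 2.2]
grip_width: 0.0007
```

```bash
sed -i 's/def pack(im=None,save=None,verbose=False)/def pack(im=None,save=None,cam="top")/; s/robot.camera("top")$/robot.camera(cam)/; s/ray("top",u,v,0.055)/ray(cam,u,v,0.055)/' h.py
cat >> h.py <<'E'
def centre(r): # pack centre from label centre (label 11 mm behind it)
    a=np.radians(r[1]); return r[0]+0.011*np.array([np.cos(a),np.sin(a)])
def rep(tag):
    o=robot.get_obs();print(o["time"],o["position"].round(4),o["ft_force"].round(1))
    for cam in("top","scene"):
        im=robot.camera(cam);cv2.imwrite(f"pics/{tag}_{cam}.png",im[...,::-1])
        try:
            r=pack(im,cam=cam);print(cam,"centre",centre(r).round(4),"yaw",round(r[1],1),r[2])
        except Exception as e: print(cam,e)
E
python3 - <<'E'
from h import *
for n in("scene0","a1s"):
    r=pack(cv2.imread(f"pics/{n}.png")[...,::-1].copy(),cam="scene");print(n,centre(r),r)
rep("a2")
E
```

```text
scene0 [0.51623431 0.11425349] (array([0.50523993, 0.11460503]), np.float64(-1.831413269042974), (85.8, 46.8), 160)
a1s [0.51756672 0.11373636] (array([0.50658307, 0.1143358 ]), np.float64(-3.123832702636715), (87.3, 47.1), 186)
3.2 [0.4974 0.1739 0.0392] [-4.1  2.5  2.2]
top centre [0.5175 0.0896] yaw 71.0 (33.2, 50.2)
scene centre [0.5345 0.1042] yaw -19.9 (86.4, 47.9)
```

Step 1 is well past its mark: yaw is about -19.5° with the centre at about (0.534, 0.102). Next I'll work out the approach to the right end and an arc to follow.

```bash
cat >> h.py <<'E'
def plan(cx,cy,yaw,side,off,yaw_to,n,piv=.063,clear=.02,tool_yaw0=0.,pos=None,back=.0475+.0095,xret=None):
    """print tool-axis shifts (cm, from pos, tool yaw tool_yaw0 deg) for approach & arc. side=+1 left,-1 right"""
    if pos is None: pos=robot.get_obs()["position"]
    t0=np.radians(tool_yaw0)
    fx=np.array([np.cos(t0),np.sin(t0)]); fy=np.array([-fx[1],fx[0]])
    def out(P,yw,l):
        d=np.array(P)-pos[:2]; print(l,"x %.2f z %.2f ry %.3f  world %s yaw %.1f"%(d@fy*100,-(d@fx)*100,-np.radians(yw-tool_yaw0),np.round(P,4),yw))
    def fr(c,yw,p):
        a=np.radians(yw);return c+np.array([[np.cos(a),-np.sin(a)],[np.sin(a),np.cos(a)]])@np.array(p)
    c=np.array([cx,cy]); p=[-back,side*off]; P=fr(c,yaw,[0,-side*piv])
    out(fr(c,yaw,[-back-clear,side*off]),yaw,"appr")
    for y in np.linspace(yaw,yaw_to,n+1):
        c2=fr(P,y,[0,side*piv]); out(fr(c2,y,p),y,"arc c=%s"%c2.round(4))
E
python3 - <<'E'
from h import *
plan(.534,.102,-19.4,-1,.058,14,11)
E
```

```text
appr x -10.10 z 5.53 ry 0.339  world [0.4421 0.0729] yaw -19.4
arc c=[0.534 0.102] x -10.76 z 3.64 ry 0.339  world [0.461  0.0662] yaw -19.4
arc c=[0.5372 0.101 ] x -11.25 z 3.13 ry 0.286  world [0.4661 0.0614] yaw -16.4
arc c=[0.5404 0.1001] x -11.70 z 2.58 ry 0.233  world [0.4716 0.0568] yaw -13.3
arc c=[0.5437 0.0994] x -12.13 z 2.02 ry 0.180  world [0.4772 0.0526] yaw -10.3
arc c=[0.547  0.0989] x -12.53 z 1.43 ry 0.127  world [0.4831 0.0486] yaw -7.3
arc c=[0.5503 0.0986] x -12.89 z 0.82 ry 0.074  world [0.4892 0.0449] yaw -4.2
arc c=[0.5536 0.0984] x -13.22 z 0.20 ry 0.021  world [0.4954 0.0416] yaw -1.2
arc c=[0.557  0.0985] x -13.52 z -0.45 ry -0.032  world [0.5019 0.0386] yaw 1.9
arc c=[0.5603 0.0987] x -13.79 z -1.10 ry -0.085  world [0.5085 0.036 ] yaw 4.9
arc c=[0.5636 0.099 ] x -14.01 z -1.77 ry -0.138  world [0.5152 0.0337] yaw 7.9
arc c=[0.5669 0.0996] x -14.21 z -2.46 ry -0.191  world [0.522  0.0318] yaw 11.0
arc c=[0.5702 0.1003] x -14.36 z -3.15 ry -0.244  world [0.5289 0.0302] yaw 14.0
```

>>> {"fn": "carry_out", "kwargs": {"moves": [[0, 0, 0, 4, 0, 0, 0], [0, 0, 0, 7.5, 0, 0.1, 0], [0, -4, 0, 7.5, 0, 0.2, 0], [0, -8, 0, 7.5, 0, 0.3, 0], [0, -10.1, 0, 6.5, 0, 0.339, 0], [0, -10.1, 0, 5.5, 0, 0.339, 0], [0, -10.5, 0, 4.5, 0, 0.339, 0], [0, -10.8, 0, 3.6, 0, 0.339, 0], [0, -11.25, 0, 3.1, 0, 0.286, 0], [0, -11.7, 0, 2.6, 0, 0.233, 0], [0, -12.1, 0, 2.0, 0, 0.18, 0], [0, -12.5, 0, 1.4, 0, 0.127, 0], [0, -12.9, 0, 0.8, 0, 0.074, 0], [0, -13.2, 0, 0.2, 0, 0.021, 0], [0, -13.2, 0, 0.2, 0, 0.021, 0]]}}

```text
time: 4.8
position: [0.4953, 0.042, 0.0387]
tool_rot: [-0.504, -0.494, 0.496, 0.505]
ft_force: [-3.3, -2.5, 0.9]
grip_width: 0.0006
```

```bash
python3 - <<'E'
from h import *
rep("a3")
E
```

```text
4.8 [0.4953 0.042  0.0387] [-3.3 -2.5  0.9]
top max() iterable argument is empty
scene centre [0.3522 0.3208] yaw 0.5 (39.9, 59.4)
```

View pics/a3_top.png

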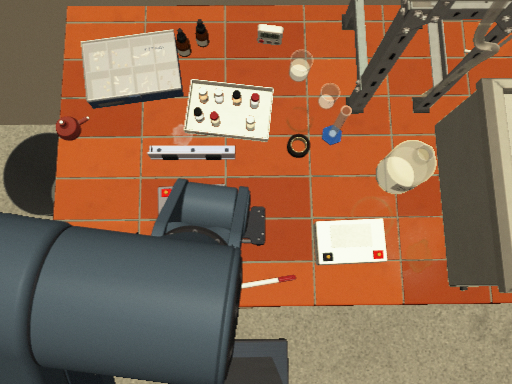

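View pics/a3_scene.png

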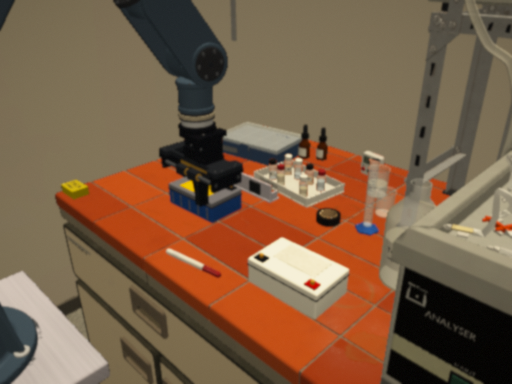

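The arm hides the pack in both views here. I'll carry on along the same arc to about 17°, then back off to the left side to look.

>>> {"fn": "carry_out", "kwargs": {"moves": [[0, -0.3, 0, -0.65, 0, -0.053, 0], [0, -0.6, 0, -1.3, 0, -0.106, 0], [0, -0.8, 0, -2.0, 0, -0.159, 0], [0, -1.0, 0, -2.65, 0, -0.212, 0], [0, -1.1, 0, -3.35, 0, -0.265, 0], [0, -1.2, 0, -4.05, 0, -0.318, 0], [0, -1.2, 0, -4.05, 0, -0.318, 0], [0, -2, 0, 0, 0, -0.318, 0], [0, -2, 0, 4, 0, -0.318, 0], [0, 1, 0, 6, 0, -0.318, 0], [0, 5, 0, 6, 0, -0.318, 0], [0, 9, 0, 6, 0, -0.318, 0], [0, 13, 0, 5.5, 0, -0.318, 0], [0, 13, 0, 5.5, 0, -0.318, 0]]}}

```text
time: 6.3
position: [0.4464, 0.1773, 0.0395]
tool_rot: [0.421, 0.571, -0.567, -0.418]
ft_force: [0.1, -0.3, 0.0]
grip_width: 0.0
```

```bash
python3 - <<'E'
from h import *
rep("a4")
E
```

```text
6.3 [0.4464 0.1773 0.0395] [ 0.1 -0.3  0. ]
top centre [0.5655 0.1054] yaw 25.6 (50.2, 89.8)
scene centre [0.566  0.1069] yaw 25.6 (46.5, 87.3)
```

View pics/a4_scene.png

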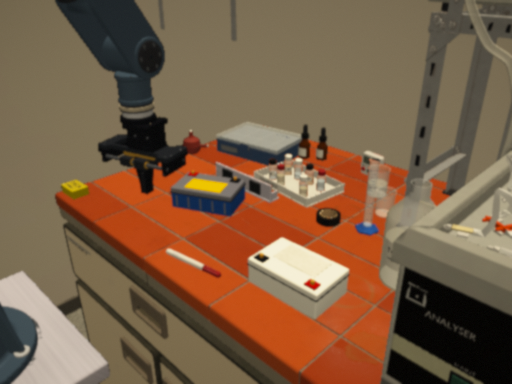

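View pics/a4_top.png

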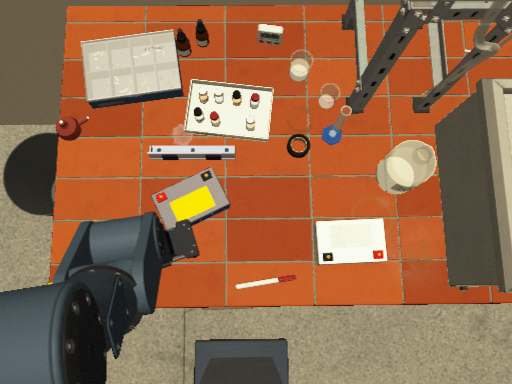

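Both views agree: centre (0.566, 0.106) and yaw about +25.6°, so step 2 is met. Next is the left end, swinging back to about -11°.

```bash
python3 - <<'E'
from h import *
o=robot.get_obs();R=Ro.from_quat(o["tool_rot"]).as_matrix();ty=np.degrees(np.arctan2(-R[1,2],-R[0,2]));print(ty)
plan(.5657,.106,25.6,1,.052,-11,12,piv=.058,tool_yaw0=ty)
E
```

```text
17.073533552329728
appr x -6.05 z -1.19 ry -0.149  world [0.4738 0.1196] yaw 25.6
arc c=[0.5657 0.106 ] x -5.75 z -3.17 ry -0.149  world [0.4918 0.1283] yaw 25.6
arc c=[0.5685 0.1073] x -5.38 z -3.71 ry -0.096  world [0.4959 0.1334] yaw 22.6
arc c=[0.5714 0.1084] x -5.04 z -4.28 ry -0.042  world [0.5003 0.1384] yaw 19.5
arc c=[0.5743 0.1093] x -4.72 z -4.86 ry 0.011  world [0.5049 0.143 ] yaw 16.5
arc c=[0.5773 0.1101] x -4.44 z -5.45 ry 0.064  world [0.5098 0.1475] yaw 13.4
arc c=[0.5803 0.1107] x -4.19 z -6.06 ry 0.117  world [0.5149 0.1517] yaw 10.3
arc c=[0.5834 0.1112] x -3.98 z -6.69 ry 0.171  world [0.5202 0.1556] yaw 7.3
arc c=[0.5865 0.1115] x -3.79 z -7.32 ry 0.224  world [0.5258 0.1592] yaw 4.2
arc c=[0.5895 0.1117] x -3.65 z -7.96 ry 0.277  world [0.5315 0.1625] yaw 1.2
arc c=[0.5926 0.1117] x -3.53 z -8.61 ry 0.330  world [0.5373 0.1655] yaw -1.9
arc c=[0.5957 0.1115] x -3.45 z -9.27 ry 0.384  world [0.5434 0.1682] yaw -4.9
arc c=[0.5988 0.1111] x -3.41 z -9.92 ry 0.437  world [0.5495 0.1705] yaw -8.0
arc c=[0.6018 0.1106] x -3.40 z -10.58 ry 0.490  world [0.5558 0.1725] yaw -11.0
```

>>> {"fn": "carry_out", "kwargs": {"moves": [[0, -3, 0, -0.6, 0, -0.149, 0], [0, -6, 0, -1.2, 0, -0.149, 0], [0, -5.9, 0, -2.2, 0, -0.149, 0], [0, -5.75, 0, -3.2, 0, -0.149, 0], [0, -5.4, 0, -3.7, 0, -0.096, 0], [0, -5.0, 0, -4.3, 0, -0.042, 0], [0, -4.7, 0, -4.9, 0, 0.011, 0], [0, -4.4, 0, -5.5, 0, 0.064, 0], [0, -4.2, 0, -6.1, 0, 0.117, 0], [0, -4.0, 0, -6.7, 0, 0.171, 0], [0, -3.8, 0, -7.3, 0, 0.224, 0], [0, -3.65, 0, -8.0, 0, 0.277, 0], [0, -3.5, 0, -8.6, 0, 0.33, 0], [0, -3.5, 0, -8.6, 0, 0.33, 0]]}}

```text
time: 7.8
position: [0.5333, 0.1656, 0.0385]
tool_rot: [-0.507, -0.49, 0.493, 0.51]
ft_force: [-5.0, 1.5, 3.4]
grip_width: 0.0004
```

```bash
python3 - <<'E'
from h import *
rep("a5")
E
```

```text
7.8 [0.5333 0.1656 0.0385] [-5.   1.5  3.4]
top centre [0.5852 0.1018] yaw -5.2 (71.1, 49.4)
scene centre [0.5863 0.1124] yaw -5.4 (86.5, 47.2)
```

View pics/a5_scene.png

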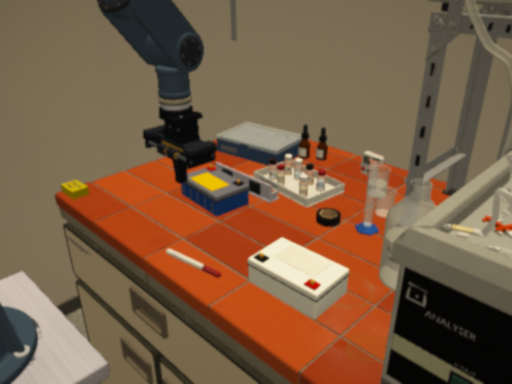

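>>> {"fn": "carry_out", "kwargs": {"moves": [[0, 0.2, 0, -0.6, 0, 0.05, 0], [0, 0.4, 0, -1.2, 0, 0.1, 0], [0, 0.5, 0, -1.8, 0, 0.15, 0], [0, 0.5, 0, -2.1, 0, 0.17, 0], [0, 0.5, 0, -2.1, 0, 0.17, 0]]}}

```text
time: 8.4
position: [0.5556, 0.1698, 0.0385]
tool_rot: [-0.547, -0.446, 0.447, 0.549]
ft_force: [-4.0, 3.4, 1.6]
grip_width: 0.0004
```

```bash
python3 - <<'E'
from h import *
rep("a6")
o=robot.get_obs();R=Ro.from_quat(o["tool_rot"]).as_matrix();ty=np.degrees(np.arctan2(-R[1,2],-R[0,2]));print(ty)
r=pack(cv2.imread("pics/a6_scene.png")[...,::-1].copy(),cam="scene");c=centre(r)
plan(c[0],c[1]-.0015,r[1]+.3,-1,.05,8,10,piv=.05,tool_yaw0=ty)
E
```

```text
8.4 [0.5556 0.1698 0.0385] [-4.   3.4  1.6]
top centre [0.596  0.1016] yaw -16.2 (79.5, 49.8)
scene centre [0.5976 0.1077] yaw -16.3 (85.3, 47.3)
-11.647270891684778
appr x -9.77 z 2.67 ry 0.077  world [0.5097 0.0794] yaw -16.0
arc c=[0.5976 0.1062] x -9.92 z 0.67 ry 0.077  world [0.529  0.0739] yaw -16.0
arc c=[0.5996 0.1057] x -10.19 z 0.27 ry 0.035  world [0.5324 0.0705] yaw -13.6
arc c=[0.6016 0.1052] x -10.43 z -0.15 ry -0.007  world [0.536  0.0673] yaw -11.2
arc c=[0.6037 0.1049] x -10.66 z -0.57 ry -0.049  world [0.5397 0.0642] yaw -8.8
arc c=[0.6058 0.1046] x -10.87 z -1.01 ry -0.091  world [0.5435 0.0613] yaw -6.4
arc c=[0.6079 0.1044] x -11.06 z -1.45 ry -0.133  world [0.5475 0.0585] yaw -4.0
arc c=[0.61   0.1043] x -11.23 z -1.90 ry -0.175  world [0.5516 0.0559] yaw -1.6
arc c=[0.6121 0.1043] x -11.38 z -2.36 ry -0.217  world [0.5558 0.0535] yaw 0.8
arc c=[0.6142 0.1043] x -11.52 z -2.83 ry -0.259  world [0.56   0.0512] yaw 3.2
arc c=[0.6162 0.1045] x -11.63 z -3.30 ry -0.301  world [0.5644 0.0492] yaw 5.6
arc c=[0.6183 0.1048] x -11.72 z -3.77 ry -0.343  world [0.5688 0.0473] yaw 8.0
```

>>> {"fn": "carry_out", "kwargs": {"moves": [[0, 0, 0, 4, 0, 0, 0], [0, -3, 0, 5, 0, 0.077, 0], [0, -8, 0, 4.5, 0, 0.077, 0], [0, -9.8, 0, 2.7, 0, 0.077, 0], [0, -9.8, 0, 1.6, 0, 0.077, 0], [0, -9.9, 0, 0.7, 0, 0.077, 0], [0, -10.2, 0, 0.3, 0, 0.035, 0], [0, -10.4, 0, -0.15, 0, -0.007, 0], [0, -10.65, 0, -0.6, 0, -0.049, 0], [0, -10.85, 0, -1.0, 0, -0.091, 0], [0, -11.05, 0, -1.45, 0, -0.133, 0], [0, -11.25, 0, -1.9, 0, -0.175, 0], [0, -11.4, 0, -2.4, 0, -0.217, 0], [0, -11.4, 0, -2.4, 0, -0.217, 0], [0, -11.5, 0, 2.5, 0, -0.2, 0], [0, -10.5, 0, 7, 0, -0.2, 0], [0, -6, 0, 8.3, 0, -0.2, 0], [0, -1.7, 0, 8.3, 0, -0.2, 0], [0, -1.7, 0, 8.3, 0, -0.2, 0]]}}

```text
time: 10.4
position: [0.4755, 0.174, 0.0395]
tool_rot: [0.501, 0.503, -0.498, -0.498]
ft_force: [-0.1, -0.5, -0.3]
grip_width: 0.0006
```

```bash
python3 - <<'E'
from h import *
rep("a7")
E
```

```text
10.4 [0.4755 0.174  0.0395] [-0.1 -0.5 -0.3]
top centre [0.6122 0.1059] yaw 2.7 (49.6, 89.1)
scene centre [0.6128 0.1072] yaw 2.6 (46.4, 87.1)
```

View pics/a7_top.png

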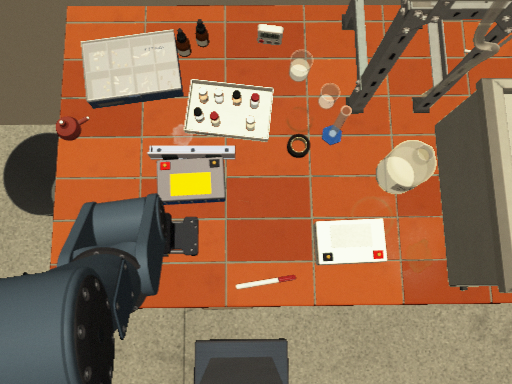

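The pack is at (0.612, 0.106) with yaw 2.7°, about 10 mm short of the pads. I'll finish with both fingers spread and centred, to push it square onto the pads.

>>> {"fn": "carry_out", "kwargs": {"moves": [[1, -3.5, 0, 0, 0, 0.01, 0], [1, -6.8, 0, 0, 0, 0.01, 0], [1, -6.8, 0, -1, 0, 0.01, 0], [1, -6.8, 0, -3, 0, 0.01, 0], [1, -6.8, 0, -5, 0, 0.01, 0], [1, -6.8, 0, -6, 0, 0.01, 0], [1, -6.8, 0, -6.6, 0, 0.01, 0], [1, -6.8, 0, -7.2, 0, 0.01, 0], [1, -6.8, 0, -7.7, 0, 0.01, 0], [1, -6.8, 0, -8.1, 0, 0.01, 0], [1, -6.8, 0, -8.5, 0, 0.01, 0], [1, -6.8, 0, -8.7, 0, 0.01, 0], [1, -6.8, 0, -8.7, 0, 0.01, 0]]}}

```text
time: 11.8
position: [0.5569, 0.1006, 0.0383]
tool_rot: [-0.502, -0.495, 0.498, 0.505]
ft_force: [-4.7, -1.4, 0.5]
grip_width: 0.0859
```

```bash
python3 - <<'E'
from h import *
rep("a8")
E
```

```text
11.8 [0.5569 0.1006 0.0383] [-4.7 -1.4  0.5]
top max() iterable argument is empty
scene centre [0.3523 0.321 ] yaw 0.5 (39.7, 59.0)
```

View pics/a8_top.png

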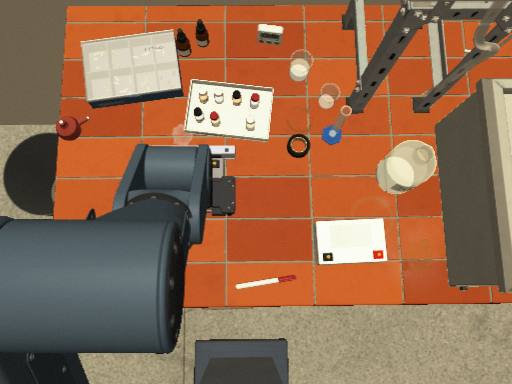

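>>> {"fn": "carry_out", "kwargs": {"moves": [[1, 0, 0, -0.2, 0, 0, 0], [1, 0, 0, -0.4, 0, 0, 0], [1, 0, 0, -0.5, 0, 0, 0], [1, 0, 0, -0.5, 0, 0, 0]]}}

```text
time: 12.3
position: [0.562, 0.1006, 0.0383]
tool_rot: [-0.502, -0.495, 0.498, 0.505]
ft_force: [-6.0, -0.4, -0.3]
grip_width: 0.0869
```

>>> {"fn": "carry_out", "kwargs": {"moves": [[1, 0, 0, -0.1, 0, 0, 0], [1, 0, 0, -0.2, 0, 0, 0], [1, 0, 0, -0.25, 0, 0, 0], [1, 0, 0, -0.25, 0, 0, 0]]}}

```text
time: 12.7
position: [0.5621, 0.1006, 0.0382]
tool_rot: [-0.501, -0.494, 0.499, 0.506]
ft_force: [-9.9, -0.3, 3.2]
grip_width: 0.0872
```

The tool has stopped at x = 0.562 while the force climbs to 10 N, so the pack is on the pads. I'll back off and look.

>>> {"fn": "carry_out", "kwargs": {"moves": [[1, 0, 0, 3, 0, 0, 0], [1, 0, 0, 7, 0, 0, 0], [1, 0, 0, 11, 0, 0, 0], [1, 5, 0, 12, 0, 0, 0], [1, 10, -3, 12, 0, 0, 0], [1, 15, -6, 12, 0, 0, 0], [1, 15, -6, 12, 0, 0, 0]]}}

```text
time: 13.4
position: [0.4533, 0.2568, 0.1022]
tool_rot: [0.504, 0.501, -0.493, -0.501]
ft_force: [-0.2, -0.3, 0.7]
grip_width: 0.0869
```

```bash
python3 - <<'E'
from h import *
rep("a9")
im=cv2.imread("pics/a9_top.png")
cv2.imwrite("pics/a9z.png",cv2.resize(im[135:260,135:250],None,fx=4.8,fy=4.8,interpolation=cv2.INTER_CUBIC)[:600])
E
```

```text
13.4 [0.4533 0.2568 0.1022] [-0.2 -0.3  0.7]
top centre [0.619  0.1073] yaw -0.5 (89.0, 49.1)
scene centre [0.6199 0.1087] yaw -1.0 (86.2, 46.6)
```

View pics/a9z.png

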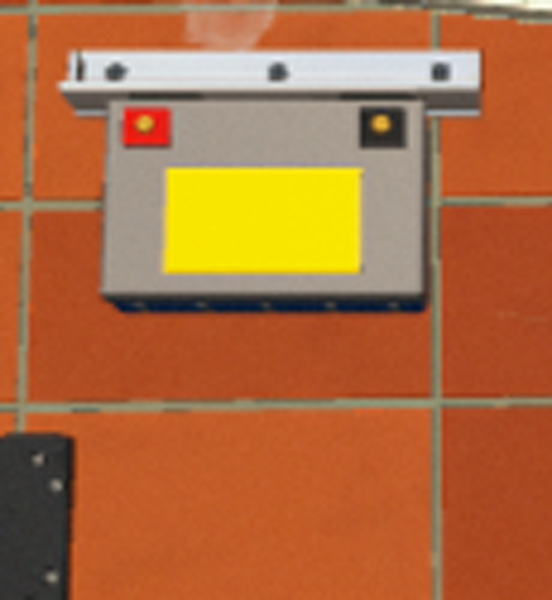

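View pics/a9_scene.png

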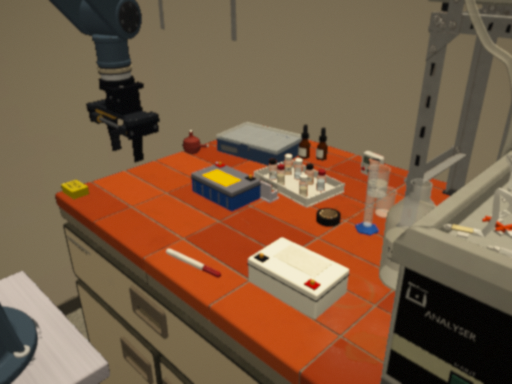

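The pack's front edge is against the pads, and it is square and centred (lid centre at about column 265, bar centre at about 275 in the zoomed view). The white pack at (298,275) in the scene view hasn't moved, and the gripper is clear.

```bash
python3 -c "
from rig import robot
print(robot.hand_in())"
```

```text
the job is handed in; nothing more can be done
None
```

The blue pack is up against the stop bar's pads, flat, square and roughly centred. I handed the job in at about 13.5 s of the 61 s allowed; no verdict was reported.

**Walk:** I pushed alternate ends with the jaws shut. The first swing put the left end about 19° ahead, then the right end about 25° ahead. The left end followed at about 16° ahead. The fourth push, on the right end, stopped just past square at about 3°. A last push with both fingers spread seated the pack. The tool stopped at x = 0.562 m while the force rose from 6 to 10 N, which I took as contact with the pads.

**Last checks:**

| | Top view | Scene view | Stop bar |
|---|---|---|---|
| Pack centre x | 0.619 m | 0.620 m | 0.6225 m when home |
| Pack centre y | 0.107 m | 0.109 m | 0.107 m |
| Yaw | -0.5° | -1.0° | -0.5° |

- **Distance to the pads:** the views put the front 2–3 mm short, although the force showed contact. That is about the calibration error and well within the 15 mm allowed.
- **White pack:** it looked unmoved in the pictures; I did not measure it.
- **Gripper:** it was well clear of everything when I handed in.
- **Swings:** the second one went further than I planned (25° instead of about 17°). The arm hid the pack during that push and the final one, so I checked each of them only after backing off.

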